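# Release the knife sharpener's cartridge with a forked tool

### The job

The knife sharpener's blue cartridge has to come out for washing: take the forked tool from its sloping rest, straddle the spring bar under the sharpener's hood, and push the bar's brass collar sideways, away from the cartridge, holding it back until the cartridge pops up. Put the tool back on its rest as it was, then lift the cartridge out by its black grip and set it down upright in the middle of the white dish. Touch the spring bar only with the tool, do not drop the cartridge, and leave everything else standing around alone.

Things in the scene. Friction and masses are not known exactly. Their poses are not given: they have to be found in the camera images.
- sharpener: white knife sharpener fixed to the table, 76 (x) x 113 (y) x 88 mm high. Origin on the table under the spring bar's axis, at the partition between the cartridge well (+y side) and the hood chamber (-y side); -x is its front. Chamber: y = -45 to 0, floor 24 mm high, front lip at x = -35 to -30, 62 mm high, open above between lip and hood.
- well (a point): centre of the open mouth of the cartridge well, 62 mm high; axes as the sharpener's. The well is 48 (x) x 47 (y) mm inside; the cartridge fits with about 2 mm of play.
- hood_edge (a point): middle of the lower front edge of the grey hood, which runs along y, 80 mm high and 3 mm to the front (-x) of the bar's axis; the hood covers all behind it, its top is 88 mm high. The fork gets past it to the bar only when the tool leans: handle towards the sharpener's front (-x), about 25 to 50 degrees from vertical, 35 being best.
- neck (a point): fixed point on the bar's axis, 50 mm high, 10 mm to -y of the partition: middle of the bar's bare neck at rest, where the fork goes over it. Axes as the sharpener's. The neck is a steel rod 7 mm thick along y, bare from the partition (y = 0) to the collar (y = -20).
- collar (a point): centre of the face of the brass collar that looks to +y (to the partition) and is pushed to -y; moves with the bar; at rest 10 mm to -y of neck. Collar 24 mm across, 5 mm thick.
- bar (a joint): travel of the spring bar in m: 0 at rest, up to 0.012 (stop) as the collar is pushed to the sharpener's -y; 1.5 N to start, 4 N at the stop, plus 1 to 2 N friction. From about 0.005 the bar is off the cartridge's ledge and a sprung lifter raises the cartridge 16 mm: hold at 0.009 to 0.012 for half a second. Let go, the bar springs back under the ledge and the cartridge stays up.
- fork_grip (a point): point to grasp on the forked tool, in the middle of its dark wooden handle, 115 mm from the prong tips. z runs along the tool from prongs to handle end. The handle is 18 mm wide along y (grasp across this), 24 mm along x, and reaches from 55 to 137 mm from the tips. About 0.08 kg.
- fork_throat (a point): point between the two prongs, 10 mm from their tips, 105 mm from fork_grip, where the bar's neck should lie; axes as fork_grip's. Prongs 19 mm long, 4 (x) x 6 (y) mm each, side by side along x with a gap of 12 mm, 20 mm over both; the steel shaft above is 10 (x) x 6 (y) mm.
- rest_seat (a point): where fork_grip is when the tool lies on its rest, a fixed light wooden stand of 110 x 60 mm. Axes: the rest's (z up). The tool leans 35 degrees from vertical, handle to the rest's -x, on a board, between cheeks 29 mm apart up to 83 mm from its tips, handle end on a slotted stop. Draw it out and put it back along its own axis; let go a few mm above, it slides home.
- cartridge_grip (a point): point to grasp on the cartridge: in the ribbed black grip on top, 67 mm above its underside; axes as the sharpener's while in it. Grip 16 mm thick along x (grasp across this, from above), 30 mm along y, 46 to 77 mm above the underside. This point is 85 mm above the table when locked, 101 mm when popped up. Lift straight up by 50 mm to clear the well.
- cartridge_foot (a point): centre of the underside of the cartridge's blue body, 44 (x) x 35 (y) x 46 mm, with a ledge 8 mm out on its -y side; mass about 0.12 kg
- dish: white rectangular dish, fixed, 75 (x) x 105 (y) x 10 mm; origin at the centre of its underside; things stand in it 5 mm above the table
- jar: jar with a dark lid, 65 x 65 x 86 mm, origin at its underside; leave alone
- amber_bottle: brown bottle with a black cap, 41 x 41 x 119 mm, origin at its underside; leave alone
- spotted_mug: white mug with grey dots, 82 x 117 x 91 mm, origin at its underside; leave alone
Not all that is in view belongs to the job. Several things have the shape of the dish; the one meant has the colours described above. There is more than one size of the part that bears fork_grip; the job needs the larger.

How it is judged:
By the outcome, as a careful person would: the job done as asked, in the order asked, and still so for the second after the job is handed in, with the robot touching nothing.
It also fails if it takes over 64 s, if anything falls off the work surface, if the arm or the gripper's body presses on something with over 40 N, if the wrist force passes 120 N, or if a joint passes its speed limit or range.

### The arm

A 6-joint arm with a two-finger parallel gripper is mounted at the origin on a cart in front of the work surface, level with it; the furniture and walls round the work are solid. World frame = base frame: x ahead of the robot, y to its left, z up, the work surface at z = 0. Lengths are in m, angles in rad, forces in N, time in s.
With the tool pointing down it reaches from about 0.3 to 0.875 m from the base axis. Payload 6.4 kg.
Tool frame: the origin (TCP) lies at the centre of the arm's flange, where the gripper is bolted on; the fingertips stand 173 mm ahead of it and the grasp point (between the pads) lies 155 mm ahead of it (ctrl.pinch_z is the distance from the TCP to the grasp point, in m); z points along the fingers, y is the direction in which the jaws open and shut (so a half turn about z gives the same grasp; the last joint's range is limited). The gripper opens to 85 mm and grips with 20 to 120 N. Pads are 22 mm wide; open, the fingers measure 114 mm over their backs; the gripper's body (76 mm by 85 mm) begins 54 mm behind the grasp point. The pads swing forward as they close: fully open they stand 13 mm farther back than shut.
Start: joints at [1.047, 0.181, 1.607, -0, 1.354, -0.206], TCP at [0.18, 0.546, 0.405] pointing down, gripper open.
Joint ranges: [-2.99, 2.99], [-0.89, 2.07], [0.3, 2.58], [-1.14, 4.28], [0, 2.63], [-3.12, 3.12]. Speed limits (rad/s): [2.57, 2.57, 3.01, 3.14, 3.14, 3.14].

### API

Orientations are given as a unit quaternion [w, x, y, z].
In Python, from bench import ctrl gives the robot as it stands.
- The arm moves only by the tool drive_tool, never from a script. Its argument "commands" is a list that holds one entry, the list of rows, each a list of 7 numbers: the shift along the tool's x, y, z in units of 50 mm (1.0 is 50 mm), then the turn, a rotation vector about the tool's x, y, z in units of 8 degrees (1.0 is 8 degrees), then the closure in counts, from 0 (fully open) to 255 (shut). A call has 1 to 10 rows; each row shifts and turns the commanded pose from where the row before left it, along the tool's axes as they then stand; what a row does not reach is not made up. A row lasts 1/10 s, in which the tool goes at most 50 mm and 8.59 degrees, less where a joint would pass 70% of its speed; a pose out of reach is approached as far as the arm can. A call is refused whole if a number of a shift passes 1 or a number of a turn 1, either way. A call with a gripper value outside its range is refused whole. The fingers move at their own pace and stop on an object; the grip force is fixed at half the most. Time passes only in rows, so rows that do not move let the fingers close. It gives the time, the measured TCP pose, the force and the opening at its end, in the units of the state.
- ctrl.get_obs(): the state, without advancing time (a new reading comes with each control period).
- ctrl.camera(name): name is "scene" or "side" or "wrist"; returns a dict with "pixels" (384x512x3 uint8, red, green, blue), "depth" (384x512 float32, m along the optical axis (not along the pixel's ray), 0 where there is no reading), "intrinsics" (3x3 intrinsics, pixels), "R" (3x3) and "t" (3): a world point X has camera coordinates R X + t; the wrist camera has in their place "tool_from_camera" (4x4, takes a point from camera to tool coordinates, whose origin is the TCP and whose axes are the flange's). Camera axes: x right, y down, z forward; pixel columns grow to the right and rows downward; lengths in m; the calibration is good to about 2 mm. The wrist camera is an equidistant fisheye: a pixel r from the principal point sees the ray r / f radians off the axis. A picture is of the moment at which its call begins: read the wrist's pose just before it.
- ctrl.hand_in(): hands the job in, once; it reports no verdict.
The state is a dict: "time_s": time; "q": joint angles; "dq": joint speeds; "joint_efforts": joint torques, N m; "eef_pos": TCP position; "eef_rot": TCP orientation; "wrist_force": force on the tool from outside, world axes, zero at the start; "torque": the same for the moment, N m; "opening": opening from 0.0 (shut) to 1.0 (fully open).
Only numpy, scipy, OpenCV 4.12 (cv2) and the standard library are available. Lean on these libraries where they do the work, as an engineer would, in place of code of your own. Each camera call takes 0.05 s, during which the arm holds its last target. There are 200 camera calls.

## Working session

There is one attempt and no reset: what is moved stays moved. The work goes in short steps, Python scripts to look and compute and a tool call to move; the robot and the scene stay as the last step left them, time stands still between calls to the robot, and variables do not carry over. Pictures are saved under pics/ and viewed, about 8 in all and at most 12, crops included, and the job is handed in when it is done.

Besides the shell and the picture viewer there is one more tool, called after "Emit:" in YAML: its name, and indented under it one key for each argument. drive_tool: Moves the arm, as the interface text tells. Its arguments: {"type":"object","properties":{"commands":{"type":"array","items":{"type":"array","items":{"type":"array","items":{"type":"number"}}}}},"required":["commands"]}

```bash
ls; mkdir -p pics; cat > h.py <<'E'
import numpy as np,cv2,pickle
from scipy.spatial.transform import Rotation as Rn
from bench import ctrl
def world(c):
    d=c["depth"];K=c["intrinsics"];v,u=np.indices(d.shape)
    P=np.stack([(u-K[0,2])/K[0,0]*d,(v-K[1,2])/K[1,1]*d,d],-1)
    return (P-c["t"])@c["R"]
def pose():
    o=ctrl.get_obs();q=np.array(o["eef_rot"]);return np.array(o["eef_pos"]),Rn.from_quat(q[[1,2,3,0]]).as_matrix(),o
def save(n,im): cv2.imwrite("pics/"+n+".png",im[...,::-1])
E
python3 - <<'E'
from h import *
a=ctrl.camera("scene");b=ctrl.camera("side")
pickle.dump((a,b),open("c0.pkl","wb"))
for n,c in(("scene0",a),("side0",b)):
    save(n,cv2.resize(c["pixels"],(800,600),interpolation=cv2.INTER_CUBIC)); print(c["intrinsics"].tolist(),(-c["R"].T@c["t"]).tolist(),c["R"][2].tolist())
print(ctrl.get_obs())
E
```

```text
pics
[[350.01368183779834, 0.0, 251.27584991911726], [0.0, 350.01368183779834, 188.7132079060019], [0.0, 0.0, 1.0]] [0.20982119616187883, 0.5859093777278336, 0.7327585655616775] [0.4016569700473738, -0.6193373340203447, -0.6746057701361104]
[[481.21704561365465, 0.0, 258.44373280665445], [0.0, 481.21704561365465, 186.02469592151752], [0.0, 0.0, 1.0]] [0.34156008403112914, 0.9415614505311013, 1.0029143934789704] [0.17481412461167725, -0.7069460449840136, -0.685322778928086]
{'time_s': 0.1, 'q': array([ 1.04668088e+00,  1.81507172e-01,  1.60789027e+00, -3.10501871e-05,
        1.35380541e+00, -2.06286390e-01]), 'dq': array([ 0.00142255, -0.00129995, -0.00263804,  0.00066661, -0.00148144,
       -0.00238587]), 'joint_efforts': array([ 1.18178832e-03, -4.45882058e+01, -3.52237272e+01, -3.58094712e-04,
        4.29606327e-03,  6.69225827e-06]), 'eef_pos': array([0.1795582 , 0.54601373, 0.40385986]), 'eef_rot': array([-2.73371008e-04,  1.58243142e-01,  9.87399848e-01, -7.57415490e-04]), 'wrist_force': array([ 0.35573671, -0.02242828,  0.25910818]), 'torque': array([-0.02526212,  0.01063217, -0.00839456]), 'opening': 0.9990950612180365}
```

View pics/scene0.png

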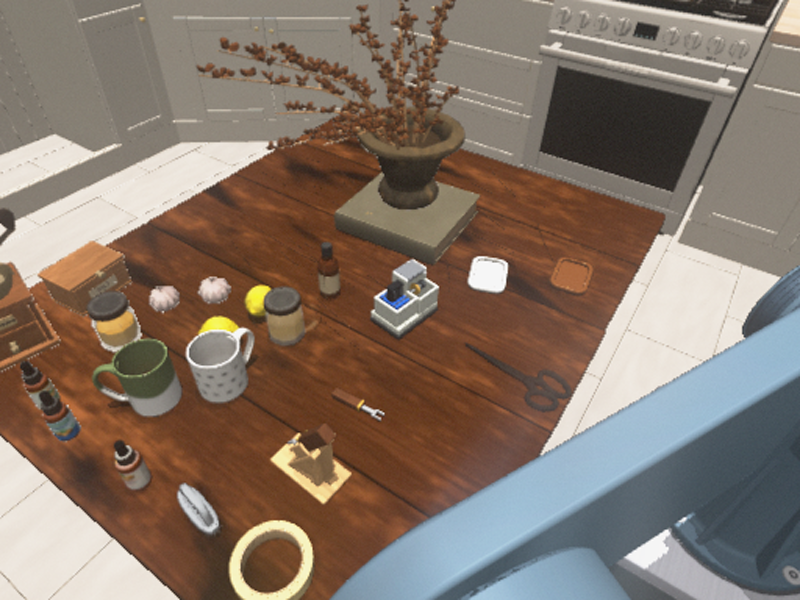

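View pics/side0.png

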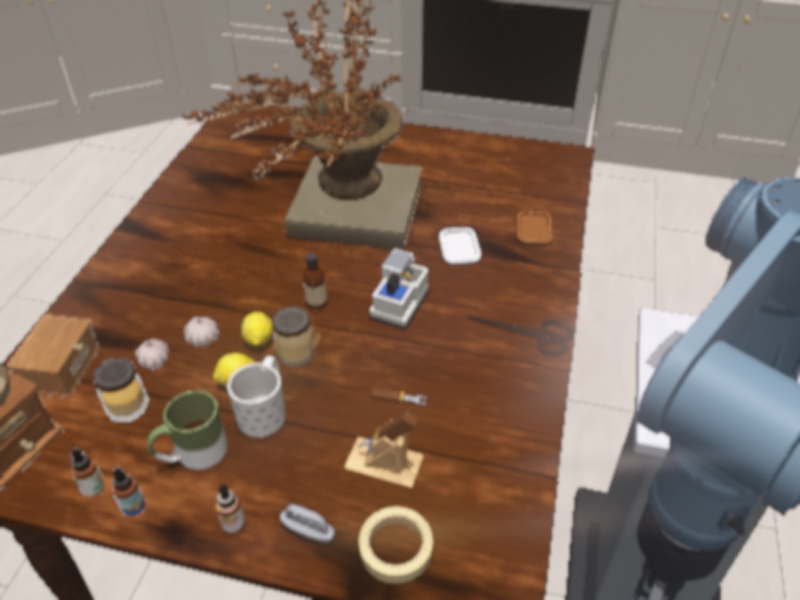

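The scene shows the sharpener at about (405,295), the white dish at (488,275) and the rest with the tool at (312,465). The small fork lying loose at (360,405) is the decoy. Next I'll measure from the depth.

```bash
python3 - <<'E'
from h import *
a,b=pickle.load(open("c0.pkl","rb"))
def at(c,u,v):
    W=world(c);u=int(u*.64);v=int(v*.64);return np.median(W[v-1:v+2,u-1:u+2].reshape(-1,3),0).round(3)
for n,c,pts in(("scene",a,dict(sh=(405,295),dish=(488,275),rest=(312,470),handle=(318,438),fork=(360,405),jar=(283,300),amb=(328,250),mug=(215,370),hood=(410,268))),("side",b,dict(sh=(400,290),dish=(460,246),rest=(410,470),handle=(400,430),fork=(400,397),hood=(398,258)))):
    for k,p in pts.items(): print(n,k,at(c,*p))
# top-down maps, 1 mm cell, 2.5px
out=[]
for nm,cx,cy in(("sharp",*at(a,405,295)[:2]),("rest",*at(a,312,470)[:2])):
  for c in(a,b):
    W=world(c).reshape(-1,3);C=c["pixels"].reshape(-1,3)
    m=(abs(W[:,0]-cx)<.12)&(abs(W[:,1]-cy)<.1)&(W[:,2]>-.01)&(W[:,2]<.25);W=W[m];C=C[m];o=np.argsort(W[:,2])
    im=np.zeros((300,360,3),np.uint8)
    for p,q in zip(W[o],C[o]):
        r=int(150-(p[1]-cy)*1500);s=int(180+(p[0]-cx)*1500);im[max(r-1,0):r+2,max(s-1,0):s+2]=q
    out.append(im)
  print(nm,cx,cy)
save("top",np.vstack([np.hstack(out[:2]),np.hstack(out[2:])]))
E
```

```text
scene sh [ 0.594 -0.049  0.062]
scene dish [ 0.517 -0.243  0.006]
scene rest [0.529 0.301 0.007]
scene handle [0.501 0.307 0.123]
scene fork [0.537 0.171 0.013]
scene jar [0.741 0.114 0.087]
scene amb [ 0.745 -0.013  0.114]
scene mug [0.723 0.286 0.086]
scene hood [ 0.609 -0.084  0.089]
side sh [ 0.589 -0.03   0.063]
side dish [ 0.518 -0.252  0.003]
side rest [0.491 0.301 0.006]
side handle [0.504 0.307 0.11 ]
side fork [0.538 0.171 0.01 ]
side hood [ 0.61  -0.085  0.086]
sharp 0.594 -0.049
rest 0.529 0.301
```

View pics/top.png

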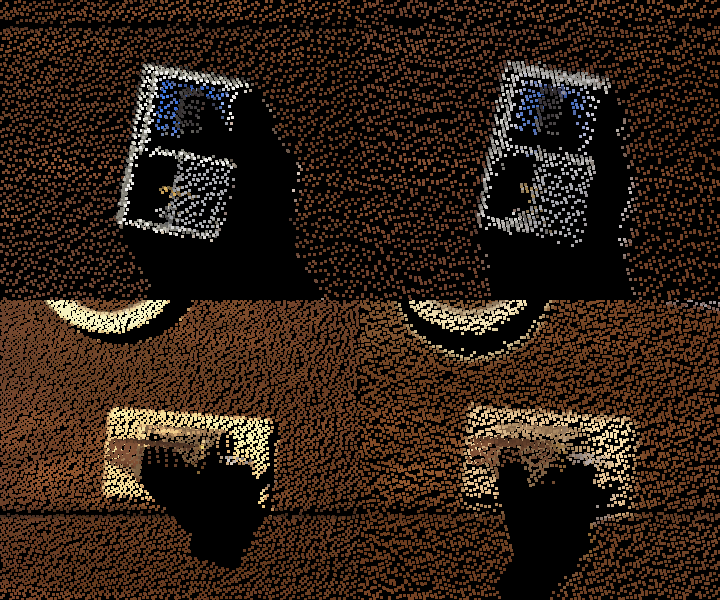

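The sharpener's yaw is about -12° and its front faces the robot. The rest's yaw is about -5° with the handle toward the robot. Next I'll fit the outlines.

```bash
python3 - <<'E'
from h import *
a,b=pickle.load(open("c0.pkl","rb"))
def fit(P):
    r=cv2.minAreaRect((P*1000).astype(np.float32));return np.round(r[0],1),np.round(r[1],1),round(r[2],1)
for n,c in(("scene",a),("side",b)):
    W=world(c);C=c["pixels"].astype(int);hsv=cv2.cvtColor(c["pixels"],cv2.COLOR_RGB2HSV).astype(int)
    def reg(cx,cy,r,zl,zh,m): 
        s=(abs(W[...,0]-cx)<r)&(abs(W[...,1]-cy)<r)&(W[...,2]>zl)&(W[...,2]<zh)&m
        s=cv2.morphologyEx(s.astype(np.uint8),cv2.MORPH_OPEN,np.ones((2,2),np.uint8))>0
        return W[s]
    t=reg(.5,.15,.2,-.05,.01,hsv[...,2]<120);print(n,"table z",np.median(t[:,2]))
    g=(hsv[...,1]<60)&(hsv[...,2]>110)
    p=reg(.6,-.05,.1,.055,.068,g);print(" rim",len(p),np.median(p[:,2]),fit(p[:,:2]))
    p=reg(.6,-.05,.1,.03,.095,g);print(" all",len(p),fit(p[:,:2]))
    p=reg(.6,-.05,.1,.080,.095,g);print(" hood",len(p),np.median(p[:,2]),fit(p[:,:2]))
    p=reg(.517,-.247,.08,-.01,.02,g);print(" dish",len(p),np.median(p[:,2]),fit(p[:,:2]),p[:,:2].mean(0))
    p=reg(.6,-.02,.07,.05,.13,hsv[...,2]<70);print(" grip",len(p),p.max(0),fit(p[p[:,2]>.085][:,:2]))
    w=(hsv[...,0]>10)&(hsv[...,0]<30)&(hsv[...,2]>140)
    p=reg(.51,.301,.09,.003,.02,w);print(" restbase",len(p),np.median(p[:,2]),fit(p[:,:2]))
    p=reg(.5,.301,.07,.02,.2,hsv[...,2]<110);print(" handle",len(p),p.min(0),p.max(0));q=p[np.argsort(p[:,0])][::max(1,len(p)//14)];print(q.round(3).tolist())
E
```

```text
scene table z 0.0008395577005727975
 rim 217 0.059322598063063864 (array([444.5, 238.4]), array([110. , 831.4]), 26.5)
 all 721 (array([456.8, 214.2]), array([110.6, 885.6]), 26.5)
 hood 192 0.0889628704646048 (array([447. , 210.5]), array([ 59.9, 886.1]), 28.4)
 dish 504 0.00690548429602875 (array([370.6, 143.3]), array([ 76.9, 941.9]), 20.2) [ 0.51188507 -0.24139471]
 grip 91 [0.60501872 0.58590938 0.73275857] (array([410.9, 281.6]), array([ 21.9, 729.2]), 31.7)
 restbase 606 0.0071634782354932525 (array([531. , 295.2]), array([ 61.1, 108.4]), 86.1)
 handle 167 [0.2098212  0.29325903 0.06296711] [0.53710634 0.58590938 0.73275857]
[[0.21, 0.586, 0.733], [0.492, 0.307, 0.12], [0.497, 0.307, 0.137], [0.499, 0.307, 0.106], [0.502, 0.302, 0.091], [0.503, 0.307, 0.117], [0.505, 0.306, 0.133], [0.508, 0.303, 0.129], [0.51, 0.304, 0.125], [0.513, 0.302, 0.08], [0.516, 0.305, 0.112], [0.519, 0.305, 0.109], [0.522, 0.305, 0.08], [0.525, 0.304, 0.083], [0.529, 0.311, 0.092], [0.535, 0.303, 0.081]]
side table z -0.001564155138260278
 rim 196 0.0584803343382321 (array([593.4, -51.4]), array([11
[... 216 characters left out ...]
4.2]), array([ 129.8, 1275.4]), 6.0) [ 0.51479111 -0.24079581]
 grip 49 [ 0.6046006  -0.00576453  0.0973174 ] (array([596.7, -20.2]), array([29.4,  8. ]), 83.9)
 restbase 438 0.005239576580948516 (array([469. , 606.8]), array([116.2, 706.8]), 11.5)
 handle 167 [ 0.34156008  0.21926634 -0.00388604] [0.53443897 0.94156145 1.00291439]
[[0.342, 0.942, 1.003], [0.491, 0.306, 0.114], [0.495, 0.308, 0.125], [0.499, 0.292, 0.084], [0.5, 0.285, 0.071], [0.503, 0.222, -0.002], [0.505, 0.306, 0.101], [0.507, 0.307, 0.127], [0.509, 0.227, -0.001], [0.511, 0.3, 0.121], [0.512, 0.305, 0.097], [0.514, 0.305, 0.093], [0.519, 0.307, 0.109], [0.524, 0.305, 0.105], [0.527, 0.303, 0.082], [0.534, 0.302, 0.086]]
```

```bash
cat >> h.py <<'E'
def tgt(yaw,tilt):   # tool z leaning 'tilt' towards +x of a frame with this yaw (deg), jaws along its y
    y,t=np.radians([yaw,tilt]);Z=Rn.from_euler('z',y).as_matrix()
    return Z@np.array([[-np.cos(t),0,np.sin(t)],[0,1,0],[-np.sin(t),0,-np.cos(t)]])
def plan(p1,R1,p0=None,R0=None):
    if p0 is None: p0,R0,_=pose()
    rv=np.degrees(Rn.from_matrix(R0.T@R1).as_rotvec())/8
    print("turn first: total units",rv.round(2)); print(" then shift (new axes)",(R1.T@(p1-p0)/.05).round(3),"| shift in old axes",(R0.T@(p1-p0)/.05).round(3))
E
python3 - <<'E'
from h import *
R=tgt(-4,35);g=np.array([.5,.298,.112]);plan(g-R[:,2]*.265,R)
print(g-R[:,2]*.265)
E
```

```text
turn first: total units [-0.55 -4.36 -1.72]
 then shift (new axes) [-2.172 -4.501  3.347] | shift in old axes [-4.691 -3.453  1.5  ]
[0.3483725  0.30860283 0.32907529]
```

Emit:
drive_tool:
  commands:
    - [[-0.47, -0.35, 0.15, 0, 0, 0, 0], [-0.47, -0.35, 0.15, 0, 0, 0, 0], [-0.47, -0.35, 0.15, 0, 0, 0, 0], [-0.47, -0.35, 0.15, 0, 0, 0, 0], [-0.47, -0.35, 0.15, 0, 0, 0, 0], [-0.47, -0.35, 0.15, 0, 0, 0, 0], [-0.47, -0.35, 0.15, 0, 0, 0, 0], [-0.47, -0.35, 0.15, 0, 0, 0, 0], [-0.47, -0.35, 0.15, 0, 0, 0, 0], [-0.47, -0.35, 0.15, 0, 0, 0, 0]]

```text
time_s: 1.1
eef_pos: [0.3486, 0.3054, 0.3291]
eef_rot: [-0.0, 0.158, 0.987, -0.0]
wrist_force: [0.1, -0.2, 0.0]
opening: 0.999
```

Emit:
drive_tool:
  commands:
    - [[0, 0, 0, -0.09, -0.73, -0.29, 0], [0, 0, 0, -0.09, -0.73, -0.29, 0], [0, 0, 0, -0.09, -0.73, -0.29, 0], [0, 0, 0, -0.09, -0.73, -0.29, 0], [0, 0, 0, -0.09, -0.73, -0.29, 0], [0, 0, 0, -0.09, -0.73, -0.29, 0], [0, 0, 0, 0, 0, 0, 0]]

```text
time_s: 1.8
eef_pos: [0.3472, 0.3064, 0.3288]
eef_rot: [0.302, 0.031, 0.953, -0.011]
wrist_force: [-0.2, -0.2, -0.5]
opening: 0.995
```

```bash
python3 - <<'E'
from h import *
R=tgt(-4,35);g=np.array([.5,.298,.112]);plan(g-R[:,2]*.265,R)
p,R,o=pose();c=ctrl.camera("wrist");pickle.dump((p,R,c),open("w1.pkl","wb"))
a=ctrl.camera("scene");pickle.dump(a,open("s1.pkl","wb"))
print(p,o["q"].round(2),c["intrinsics"].tolist(),c["tool_from_camera"].round(4).tolist())
z=cv2.resize(a["pixels"][230:340,150:260],(576,576),interpolation=cv2.INTER_CUBIC)
save("w1",cv2.resize(c["pixels"],(800,600),interpolation=cv2.INTER_CUBIC))
E
```

```text
turn first: total units [-0.    0.03  0.04]
 then shift (new axes) [-0.019  0.045  0.008] | shift in old axes [-0.019  0.045  0.008]
[0.34721974 0.30641535 0.32884945] [ 0.58 -0.08  2.1  -0.58  0.69 -0.56] [[297.3186396354542, 0.0, 253.27772326512724], [0.0, 297.3186396354542, 191.4594944570079], [0.0, 0.0, 1.0]] [[0.0, -0.9447, -0.3278, 0.0837], [1.0, 0.0004, -0.001, 0.0001], [0.0011, -0.3278, 0.9447, 0.0299], [0.0, 0.0, 0.0, 1.0]]
```

View pics/w1.png

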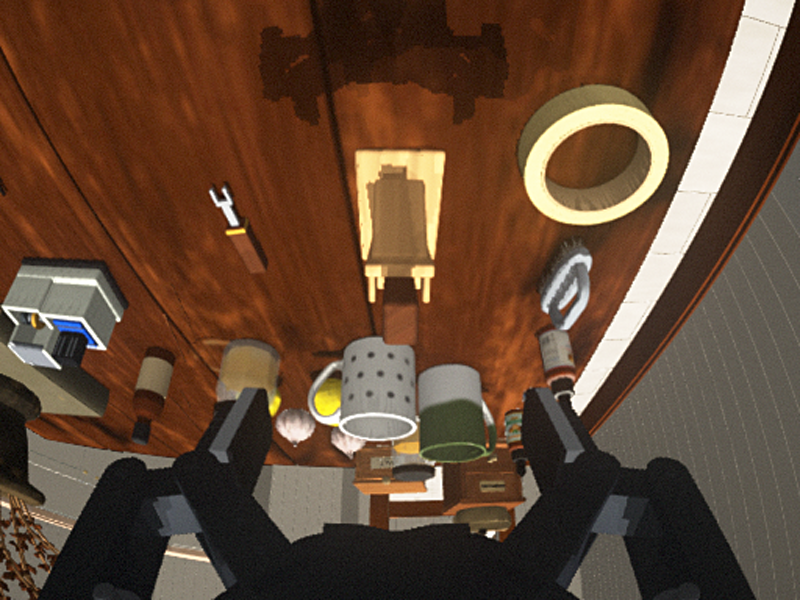

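The wrist camera looks along the tool. The handle end is at (401,325), centred between the fingers (mid about 402), and the board is behind and below it. Next I'll measure the handle in tool coordinates.

```bash
cat >> h.py <<'E'
def wtool(c):
    d=c["depth"];K=c["intrinsics"];v,u=np.indices(d.shape);x=(u-K[0,2])/K[0,0];y=(v-K[1,2])/K[1,1];r=np.hypot(x,y)+1e-9
    k=np.tan(np.minimum(r,1.5))/r*d;P=np.stack([x*k,y*k,d],-1);T=c["tool_from_camera"];return P@T[:3,:3].T+T[:3,3]
E
python3 - <<'E'
from h import *
p,R,c=pickle.load(open("w1.pkl","rb"));P=wtool(c);W=P@R.T+p
hsv=cv2.cvtColor(c["pixels"],cv2.COLOR_RGB2HSV).astype(int)
sl=(slice(int(265*.64),int(350*.64)),slice(int(375*.64),int(430*.64)))
t=P[sl];h=hsv[sl]
for v in range(0,t.shape[0],3):
    row=t[v];print(int((v+sl[0].start)/.64),(row[15:22].mean(0)*1000).round(1),W[sl][v][15:22].mean(0).round(4),h[v][18])
m=(h[...,2]<150)&(h[...,1]>100)&(t[...,2]<.26)&(t[...,2]>.2)
q=t[m];print(len(q),q.min(0),q.max(0),np.percentile(q,[5,50,95],axis=0).round(4).tolist())
# table check
print(W[100,100],W[150,330], "rest base y edges")
b=(abs(W[...,2]-.007)<.004)&(hsv[...,2]>130)&(hsv[...,0]>12)&(abs(W[...,0]-.5)<.1)&(abs(W[...,1]-.3)<.06)
print(cv2.minAreaRect((W[b][:,:2]*1000).astype(np.float32)))
E
```

```text
264 [ 16.    4.1 285.7] [0.4987 0.2998 0.0861] [ 15 141 141]
268 [ 13.7   4.  284.1] [0.4997 0.2997 0.0888] [ 14 139 141]
273 [ 11.    4.1 283.9] [0.5018 0.2996 0.0905] [ 16 149 139]
278 [  8.3   4.1 283.8] [0.5039 0.2995 0.0922] [ 10 165  62]
282 [  8.4   3.9 274.3] [0.4984 0.2997 0.0999] [ 13 180  65]
287 [  8.4   3.8 265.8] [0.4935 0.3    0.1068] [ 11 157  70]
292 [  8.4   3.7 257.7] [0.4888 0.3002 0.1134] [ 10 187  64]
296 [  8.5   3.6 250.1] [0.4844 0.3004 0.1196] [ 10 156  62]
301 [  8.1   3.5 244.2] [0.4813 0.3005 0.1247] [ 10 154  73]
306 [  6.2   3.5 242.6] [0.4819 0.3005 0.127 ] [ 10 173 122]
310 [  3.8   3.5 242.6] [0.4839 0.3003 0.1285] [ 11 166 152]
315 [  1.7   3.5 241.6] [0.485  0.3003 0.1304] [ 11 175 140]
320 [ -1.    3.5 242.2] [0.4876 0.3001 0.1315] [ 11 167 142]
325 [ -3.3   3.5 241.6] [0.4891 0.3    0.1333] [ 10 163 141]
329 [  6.8   3.2 211.8] [0.4636 0.3014 0.1519] [ 10 163 142]
334 [ -8.6   3.6 242.3] [0.4938 0.2998 0.1358] [ 10 168 147]
339 [-10.9   3.6 241.6] [0.4953 0.2997 0.1377] [ 12 168 150]
343 [-13.9   3.6 242.6] [0.4983 0.2995 0.1386] [  9 112 144]
348 [-126.9    7.5  477.1] [0.7256 0.2881 0.0121] [ 12  26 148]
744 [-0.01442126 -0.00681567  0.23966614] [0.00899987 0.0109544  0.25981306] [[-0.0122, -0.0058, 0.2412], [0.0007, 0.002, 0.2425], [0.0086, 0.0098, 0.2554]]
[4.63914586e-01 1.23408603e-01 2.96974066e-04] [5.67920614e-01 3.87822094e-01 5.09785584e-04] rest base y edges
((532.3639526367188, 294.984130859375), (60.36768341064453, 109.65587615966797), 85.82471466064453)
```

Emit:
drive_tool:
  commands:
    - [[-0.055, 0.04, 0.3, 0, 0.03, 0, 0], [0, 0, 0.4, 0, 0, 0, 0], [0, 0, 0.4, 0, 0, 0, 0], [0, 0, 0.4, 0, 0, 0, 0], [0, 0, 0.3, 0, 0, 0, 0], [0, 0, 0.2, 0, 0, 0, 0], [0, 0, 0.06, 0, 0, 0, 0], [0, 0, 0, 0, 0, 0, 0], [0, 0, 0, 0, 0, 0, 100]]

```text
time_s: 2.8
eef_pos: [0.4096, 0.3044, 0.2475]
eef_rot: [0.3, 0.032, 0.953, -0.011]
wrist_force: [0.7, -0.1, -0.0]
opening: 0.854
```

Emit:
drive_tool:
  commands:
    - [[0, 0, 0, 0, 0, 0, 255], [0, 0, 0, 0, 0, 0, 255], [0, 0, 0, 0, 0, 0, 255], [0, 0, 0, 0, 0, 0, 255], [0, 0, 0, 0, 0, 0, 255], [0, 0, 0, 0, 0, 0, 255], [0, 0, 0, 0, 0, 0, 255]]

```text
time_s: 3.5
eef_pos: [0.4095, 0.3045, 0.2472]
eef_rot: [0.301, 0.032, 0.953, -0.011]
wrist_force: [-4.5, -0.7, 5.3]
opening: 0.202
```

```bash
python3 - <<'E'
from h import *
p,R,o=pose();np.savez("grasp.npz",p=p,R=R);print(p,o["wrist_force"],o["opening"]*85,R.round(3).tolist())
print("depth to end was 0.2420 from w1:")
p1,R1,_=pickle.load(open("w1.pkl","rb"));print(R1.T@(p-p1)*1000)
E
```

```text
[0.40946426 0.30448344 0.24724507] [-4.52735181 -0.67186309  5.31044411] 17.189715301256832 [[-0.817, 0.067, 0.572], [0.054, 0.998, -0.04], [-0.574, -0.001, -0.819]]
depth to end was 0.2420 from w1:
[ -3.81536245   2.40292065 102.55269133]
```

Emit:
drive_tool:
  commands:
    - [[0, 0, -0.1, 0, 0, 0, 255], [0, 0, -0.2, 0, 0, 0, 255], [0, 0, -0.3, 0, 0, 0, 255], [0, 0, -0.3, 0, 0, 0, 255], [0, 0, -0.3, 0, 0, 0, 255], [0, 0, -0.3, 0, 0, 0, 255], [0, 0, -0.3, 0, 0, 0, 255], [0, 0, -0.3, 0, 0, 0, 255], [0, 0, -0.2, 0, 0, 0, 255], [0, 0, -0.1, 0, 0, 0, 255]]

```text
time_s: 4.5
eef_pos: [0.3403, 0.3092, 0.3461]
eef_rot: [0.301, 0.032, 0.953, -0.01]
wrist_force: [0.1, -0.3, -0.4]
opening: 0.2
```

```bash
python3 - <<'E'
from h import *
p,R,o=pose();print(p,o["wrist_force"],o["opening"]*85)
R1=tgt(-11.5,35);n=np.array([.603,-.066,.05]);plan(n-R1[:,2]*(.2665+.1),R1)
E
```

```text
[0.34030072 0.30917027 0.34612086] [ 0.12558207 -0.28550019 -0.35141744] 17.034131018590998
turn first: total units [0.54 0.   0.79]
 then shift (new axes) [-2.046 -6.305  1.332] | shift in old axes [-1.336 -6.574  0.843]
```

Emit:
drive_tool:
  commands:
    - [[-0.07, -0.33, 0.04, 0, 0, 0, 255], [-0.14, -0.7, 0.09, 0, 0, 0, 255], [-0.14, -0.7, 0.09, 0, 0, 0, 255], [-0.14, -0.7, 0.09, 0, 0, 0, 255], [-0.14, -0.7, 0.09, 0, 0, 0, 255], [-0.14, -0.7, 0.09, 0, 0, 0, 255], [-0.14, -0.7, 0.09, 0, 0, 0, 255], [-0.14, -0.7, 0.09, 0, 0, 0, 255], [-0.14, -0.7, 0.09, 0, 0, 0, 255], [-0.14, -0.64, 0.08, 0, 0, 0, 255]]

```text
time_s: 5.5
eef_pos: [0.3969, -0.0256, 0.3494]
eef_rot: [0.3, 0.032, 0.953, -0.011]
wrist_force: [0.5, 0.1, -0.8]
opening: 0.203
```

Emit:
drive_tool:
  commands:
    - [[0, 0, 0, 0.18, 0, 0.26, 255], [0, 0, 0, 0.18, 0, 0.27, 255], [0, 0, 0, 0.18, 0, 0.26, 255], [0, 0, 0, 0, 0, 0, 255], [0, 0, 0, 0, 0, 0, 255]]

```text
time_s: 6.0
eef_pos: [0.3971, -0.0238, 0.3492]
eef_rot: [0.299, 0.095, 0.949, -0.03]
wrist_force: [0.3, -0.3, -0.9]
opening: 0.2
```

```bash
python3 - <<'E'
from h import *
p,R,o=pose();c=ctrl.camera("wrist");a=ctrl.camera("scene");b=ctrl.camera("side");pickle.dump((p,R,c,a,b),open("w2.pkl","wb"))
R1=tgt(-11.5,35);n=np.array([.603,-.066,.05]);plan(n-R1[:,2]*(.2665+.1),R1)
im=c["pixels"];save("w2",cv2.resize(im[100:300,150:410],(780,600),interpolation=cv2.INTER_CUBIC))
E
```

```text
turn first: total units [ 0. -0.  0.]
 then shift (new axes) [-0.008 -0.005 -0.014] | shift in old axes [-0.008 -0.005 -0.014]
```

View pics/w2.png

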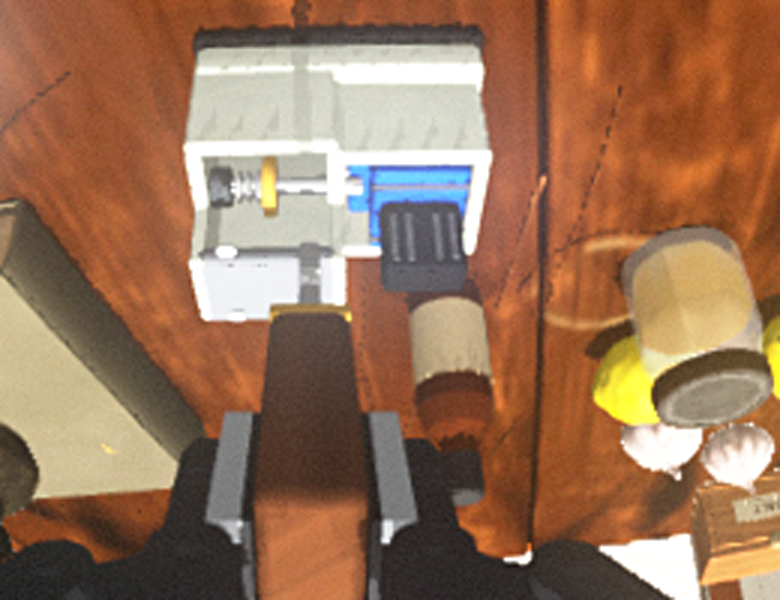

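The collar shows at crop (268,186), the bare neck from 275 to 330 at row 186, the hood at rows 250–320, and the fork shaft at column about 310. Next I'll measure these with depth.

```bash
python3 - <<'E'
from h import *
p,R,c,a,b=pickle.load(open("w2.pkl","rb"));P=wtool(c);W=P@R.T+p
hsv=cv2.cvtColor(c["pixels"],cv2.COLOR_RGB2HSV).astype(int)
S=Rn.from_euler('z',-11.5,degrees=True).as_matrix();n0=np.array([.603,-.066,0])
L=((W-n0)@S)*1000   # local mm about guess
f=lambda X,Y:(int(round(100+Y/3)),int(round(150+X/3)))
print("row through neck Y=180..192")
for Y in(180,183,186,189,192):
    print(Y,[tuple(L[f(X,Y)].round(1)) for X in range(255,345,9)])
print("column X=300 Y 130..330");
for X in(300,420):
  for Y in range(126,340,9): print(X,Y,L[f(X,Y)].round(1),hsv[f(X,Y)],end=" | ")
  print()
print("tool axes: handle/shaft/prong columns");
for Y in range(225,330,6): 
    print(Y,[tuple((P[f(X,Y)]*1000).round(0)) for X in(297,303,309,315,321)])
yel=(hsv[...,0]>15)&(hsv[...,0]<28)&(hsv[...,1]>150)&(hsv[...,2]>120)
m=yel[:, :].copy();q=np.argwhere(m&(L[...,2]>30)&(L[...,2]<70)&(abs(L[...,1])<60)&(abs(L[...,0])<40));print("collar",len(q),np.percentile(L[q[:,0],q[:,1]],[2,10,50,90,98],axis=0).round(1).tolist())
# lip/rim fits at z 62
g=(hsv[...,1]<60)&(hsv[...,2]>90)&(abs(L[...,2]-62)<2.5)&(abs(L[...,0])<60)&(abs(L[...,1]-10)<75)
print(cv2.minAreaRect(L[g][:,:2].astype(np.float32)),np.median(L[g][:,2]))
E
```

```text
row through neck Y=180..192
180 [(np.float64(-13.0), np.float64(-20.2), np.float64(53.0)), (np.float64(-17.4), np.float64(-16.5), np.float64(56.9)), (np.float64(-18.4), np.float64(-13.2), np.float64(57.9)), (np.float64(-11.7), np.float64(-10.1), np.float64(51.8)), (np.float64(-11.9), np.float64(-6.7), np.float64(52.0)), (np.float64(-11.5), np.float64(-3.4), np.float64(51.7)), (np.float64(-12.2), np.float64(0.0), np.float64(52.2)), (np.float64(-12.6), np.float64(3.4), np.float64(52.6)), (np.float64(-11.5), np.float64(6.8), np.float64(51.7)), (np.float64(-24.8), np.float64(9.7), np.float64(63.6))]
183 [(np.float64(-12.8), np.float64(-20.2), np.float64(54.3)), (np.float64(-17.4), np.float64(-16.5), np.float64(58.5)), (np.float64(-17.6), np.float64(-13.2), np.float64(58.6)), (np.float64(-11.8), np.float64(-10.1), np.float64(53.4)), (np.float64(-12.5), np.float64(-6.7), np.float64(54.0)), (np.float64(-11.6), np.float64(-3.4), np.float64(53.2)), (np.float64(-261.7), np.float64(0.4), np.float64(276.8)), (np.float64(-11.0), np.float64(3.4), np.float64(52.7)), (np.float64(-11.8), np.float64(6
[... 9111 characters left out ...]
t64(204.0))]Traceback (most recent call last):
  File "<stdin>", line 18, in <module>
    return _quantile_unchecked(
        a, q, axis, out, overwrite_input, method, keepdims, weights)
    return _ureduce(a,
                    func=_quantile_ureduce_func,
    ...<5 lines>...
                    overwrite_input=overwrite_input,
                    method=method)
    r = func(a, **kwargs)
    result = _quantile(arr,
                       quantiles=q,
    ...<2 lines>...
                       out=out,
                       weights=wgt)
    slices_having_nans = np.isnan(arr[-1, ...])
                                  ~~~^^^^^^^^^
IndexError: index -1 is out of bounds for axis 0 with size 0
```

```bash
python3 - <<'E'
from h import *
S=Rn.from_euler('z',-11.5,degrees=True).as_matrix()
n=np.array([.603,-.066,0])+S@np.array([-.0086,-.002,.0508]);print(n)
R1=tgt(-11.5,35);t=n-R1@np.array([-.0008,-.0003,.2665]);np.savez("neck.npz",n=n,t=t)
plan(t,R1);print(pose()[0],"release dir -y in tool:",R1.T@S[:,1])
E
```

```text
[ 0.59417391 -0.06624529  0.0508    ]
turn first: total units [ 0. -0.  0.]
 then shift (new axes) [ 0.14  -0.039  1.874] | shift in old axes [ 0.139 -0.039  1.874]
[ 0.39714648 -0.02387773  0.34940329] release dir -y in tool: [0.00000000e+00 1.00000000e+00 1.38777878e-17]
```

Emit:
drive_tool:
  commands:
    - [[0.14, -0.04, 0.1, 0, 0, 0, 255], [0, 0, 0.25, 0, 0, 0, 255], [0, 0, 0.25, 0, 0, 0, 255], [0, 0, 0.25, 0, 0, 0, 255], [0, 0, 0.25, 0, 0, 0, 255], [0, 0, 0.2, 0, 0, 0, 255], [0, 0, 0.15, 0, 0, 0, 255], [0, 0, 0.1, 0, 0, 0, 255], [0, 0, 0, 0, 0, 0, 255]]

```text
time_s: 7.05
eef_pos: [0.4346, -0.0337, 0.2813]
eef_rot: [0.298, 0.096, 0.949, -0.03]
wrist_force: [-0.6, -0.2, -0.9]
opening: 0.203
```

```bash
python3 - <<'E'
from h import *
plan(np.load("neck.npz")["t"],tgt(-11.5,35));p,R,o=pose();print(o["wrist_force"])
c=ctrl.camera("wrist");pickle.dump((p,R,c),open("w3.pkl","wb"))
im=c["pixels"];save("w3",cv2.resize(im[100:250,180:380],(800,600),interpolation=cv2.INTER_CUBIC))
E
```

```text
turn first: total units [-0.   -0.01 -0.  ]
 then shift (new axes) [-0.008  0.004  0.314] | shift in old axes [-0.008  0.004  0.314]
[-0.60355294 -0.24522383 -0.94401551]
```

View pics/w3.png

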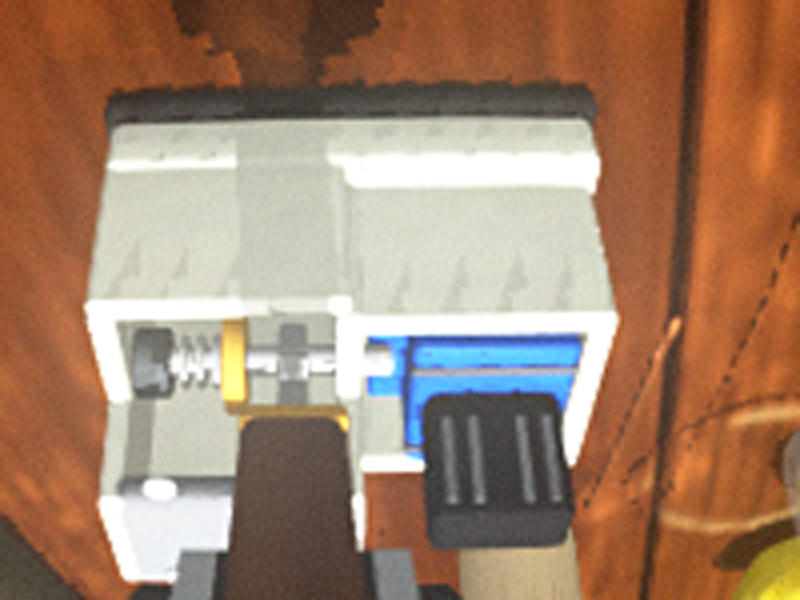

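The front prong at (293,350) lies over the neck, midway between the collar and the partition. Before advancing I'll check the fork's alignment in x numerically.

```bash
python3 - <<'E'
from h import *
p,R,c=pickle.load(open("w3.pkl","rb"));P=wtool(c)*1000
for X in(262,272,293,325):
    for Y in range(320,400,8): print(X,Y,P[int(round(100+Y/4)),int(round(180+X/4))].round(1),end="|")
    print()
E
```

```text
262 320 [ -3.   -7.4 314.6]|262 328 [ -5.5  -7.5 316. ]|262 336 [ -8.2  -7.5 317.9]|262 344 [  1.5  -6.6 281.6]|262 352 [ 2.000e-01 -6.500e+00  2.798e+02]|262 360 [ -1.3  -6.5 278.7]|262 368 [ -3.3  -6.6 279. ]|262 376 [-17.4  -7.5 313.1]|262 384 [-18.5  -7.4 310.3]|262 392 [-19.8  -7.4 308. ]|
272 320 [ -2.9  -5.4 314.3]|272 328 [ -5.2  -5.4 314.9]|272 336 [ -8.4  -5.5 318.4]|272 344 [  1.6  -4.8 281.1]|272 352 [  0.8  -4.7 278. ]|272 360 [ -1.1  -4.8 278. ]|272 368 [ -3.3  -4.8 279. ]|272 376 [-17.2  -5.5 312.6]|272 384 [-18.6  -5.4 310.6]|272 392 [-19.3  -5.4 306.7]|
293 320 [ -2.6  -0.4 313.2]|293 328 [  8.7  -0.3 270.3]|293 336 [  8.8  -0.3 264.6]|293 344 [  9.   -0.3 258.4]|293 352 [  9.   -0.3 253.5]|293 360 [  7.6  -0.3 252.5]|293 368 [  6.2  -0.3 251.7]|293 376 [  4.4  -0.3 252.3]|293 384 [  3.7  -0.3 249.4]|293 392 [  4.   -0.3 244.1]|
325 320 [ -2.5   7.6 313.1]|325 328 [ -5.5   7.6 315.8]|325 336 [ -7.7   7.7 316. ]|325 344 [  1.4   6.8 281.7]|325 352 [  0.6   6.7 278.7]|325 360 [ -1.3   6.7 278.7]|325 368 [ -3.4   6.8 279.4]|325 376 [-16.5   7.6 310.7]|325 384 [-18.1   7.6 309.3]|325 392 [-19.4   7.6 307.2]|
```

Emit:
drive_tool:
  commands:
    - [[0, 0, 0.1, 0, 0, 0, 255], [-0.01, 0, 0.1, 0, 0, 0, 255], [0, 0, 0.1, 0, 0, 0, 255], [0, 0, 0, 0, 0, 0, 255], [0, -0.06, 0, 0, 0, 0, 255], [0, -0.06, 0, 0, 0, 0, 255], [0, -0.06, 0, 0, 0, 0, 255], [0, -0.06, 0, 0, 0, 0, 255], [0, -0.06, 0, 0, 0, 0, 255], [0, -0.04, 0, 0, 0, 0, 255]]

```text
time_s: 8.1
eef_pos: [0.4401, -0.0523, 0.2701]
eef_rot: [0.299, 0.096, 0.949, -0.03]
wrist_force: [1.5, 2.9, -1.8]
opening: 0.201
```

Emit:
drive_tool:
  commands:
    - [[0, 0, 0, 0, 0, 0, 255], [0, 0, 0, 0, 0, 0, 255], [0, 0, 0, 0, 0, 0, 255], [0, 0, 0, 0, 0, 0, 255]]

```text
time_s: 8.5
eef_pos: [0.4402, -0.052, 0.27]
eef_rot: [0.299, 0.096, 0.949, -0.03]
wrist_force: [1.1, 3.5, -0.7]
opening: 0.204
```

```bash
python3 - <<'E'
from h import *
p,R,o=pose();S=Rn.from_euler('z',-11.5,degrees=True).as_matrix();print(S.T@np.array(o["wrist_force"]),S.T@(p-np.load("neck.npz")["t"])*1000)
c=ctrl.camera("wrist");a=ctrl.camera("scene");pickle.dump((p,R,c,a),open("w4.pkl","wb"));P=wtool(c)
W=(P@R.T+p);hsv=cv2.cvtColor(c["pixels"],cv2.COLOR_RGB2HSV)
m=(hsv[...,2]<120)&(hsv[...,1]<70);L=(W-np.load("neck.npz")["n"])@S*1000
q=L[m&(abs(L[...,1]-34)<25)&(abs(L[...,0])<25)&(L[...,2]>0)&(L[...,2]<80)];print("cartridge grip top z",np.percentile(q[:,2],98)+50.8,q[q[:,2]>np.percentile(q[:,2],80)].mean(0))
im=c["pixels"];save("w4",cv2.resize(im[100:250,180:380],(800,600),interpolation=cv2.INTER_CUBIC))
E
```

```text
[ 0.38731653  3.67949531 -0.68663509] [ -0.23924336 -17.05480626   1.363672  ]
cartridge grip top z 112.64761208425955 [-4.06530267 40.63446569 61.28641611]
```

View pics/w4.png

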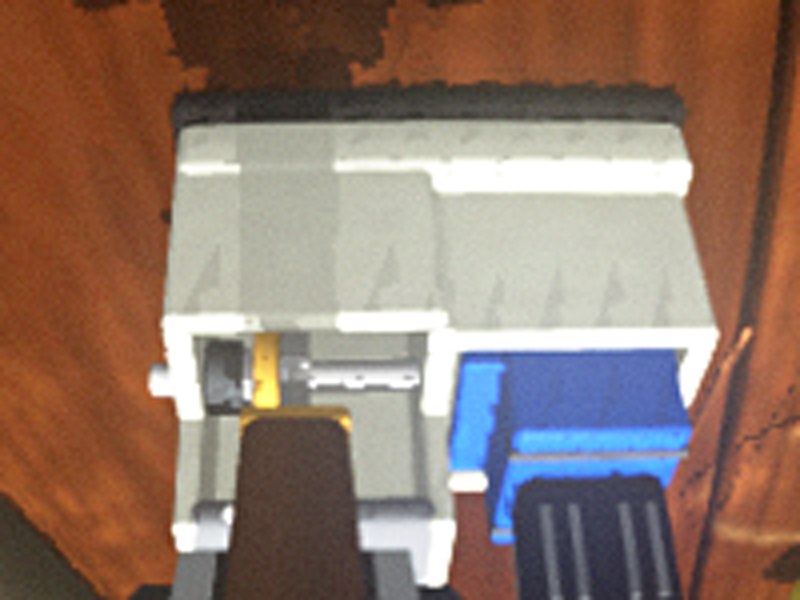

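The collar is pushed back and the cartridge has popped up: grip top at 112 mm, where 111 was expected. I'll hold a moment longer, return to mid-neck and withdraw.

Emit:
drive_tool:
  commands:
    - [[0, 0, 0, 0, 0, 0, 255], [0, 0, 0, 0, 0, 0, 255], [0, 0, 0, 0, 0, 0, 255], [0, 0.06, 0, 0, 0, 0, 255], [0, 0.06, 0, 0, 0, 0, 255], [0, 0.06, 0, 0, 0, 0, 255], [0, 0.06, 0, 0, 0, 0, 255], [0, 0.06, 0, 0, 0, 0, 255], [0, 0.04, 0, 0, 0, 0, 255], [0, 0, 0, 0, 0, 0, 255]]

```text
time_s: 9.6
eef_pos: [0.4435, -0.0353, 0.2699]
eef_rot: [0.299, 0.095, 0.949, -0.03]
wrist_force: [-0.1, 0.6, -0.1]
opening: 0.198
```

Emit:
drive_tool:
  commands:
    - [[0, 0, -0.1, 0, 0, 0, 255], [0, 0, -0.2, 0, 0, 0, 255], [0, 0, -0.25, 0, 0, 0, 255], [0, 0, -0.25, 0, 0, 0, 255], [0, 0, -0.25, 0, 0, 0, 255], [0, 0, -0.25, 0, 0, 0, 255], [0, 0, -0.25, 0, 0, 0, 255], [0, 0, -0.25, 0, 0, 0, 255], [0, 0, -0.2, 0, 0, 0, 255], [0, 0, -0.1, 0, 0, 0, 255]]

```text
time_s: 10.6
eef_pos: [0.3842, -0.0235, 0.357]
eef_rot: [0.3, 0.096, 0.949, -0.031]
wrist_force: [0.5, -0.4, -0.1]
opening: 0.206
```

```bash
python3 - <<'E'
from h import *
p,R,o=pose();print(p,o["wrist_force"],o["opening"]*85)
c=ctrl.camera("wrist");pickle.dump((p,R,c),open("w5.pkl","wb"));P=wtool(c);W=(P@R.T+p);hsv=cv2.cvtColor(c["pixels"],cv2.COLOR_RGB2HSV).astype(int)
n=np.load("neck.npz")["n"];S=Rn.from_euler('z',-11.5,degrees=True).as_matrix();L=(W-n)@S*1000;L[...,2]+=50.8
m=(hsv[...,2]<130)&(hsv[...,1]<70)&(abs(L[...,1]-34)<26)&(abs(L[...,0])<25)&(L[...,2]>70)&(L[...,2]<120)
q=L[m];print("grip",len(q),np.percentile(q,[2,50,98],axis=0).round(1).tolist());t=q[q[:,2]>108];print("top",len(t),t.min(0),t.max(0),cv2.minAreaRect(t[:,:2].astype(np.float32)))
# tool in hand
T=P*1000;m2=(abs(T[...,1])<12)&(abs(T[...,0])<16)&(T[...,2]>180)&(T[...,2]<285);q=T[m2];z=q[:,2]
for a,b in((185,200),(200,215),(225,245),(258,270)):
    s=q[(z>a)&(z<b)];print(a,np.percentile(s[:,1],[3,97]).round(1),np.percentile(s[:,0],90).round(1))
print("tip",z.max())
G=np.load("grasp.npz");plan(G["p"]-G["R"][:,2]*.121,G["R"])
E
```

```text
[ 0.38420908 -0.02345612  0.35698934] [ 0.49968418 -0.37508767 -0.07118933] 17.475673856925514
grip 742 [[-10.4, 27.3, 84.0], [-8.8, 41.2, 103.5], [3.2, 55.3, 113.0]]
top 275 [-10.4385055   27.05988162 108.0964197 ] [  5.70908562  56.63338531 113.45076716] ((-2.5116748809814453, 41.77081298828125), (15.082279205322266, 29.398326873779297), 2.9164328575134277)
185 [-8.3  8.2] 11.7
200 [-8.8  8.4] 11.5
225 [-2.6  2. ] 4.2
258 [-2.8  2.2] 8.8
tip 274.5374738661883
turn first: total units [-0.55  0.01 -0.79]
 then shift (new axes) [ 1.205  6.58  -0.589] | shift in old axes [ 1.915  6.344 -1.086]
```

Emit:
drive_tool:
  commands:
    - [[0.1, 0.33, -0.1, 0, 0, 0, 255], [0.2, 0.66, -0.11, 0, 0, 0, 255], [0.2, 0.67, -0.11, 0, 0, 0, 255], [0.2, 0.67, -0.11, 0, 0, 0, 255], [0.2, 0.67, -0.11, 0, 0, 0, 255], [0.2, 0.67, -0.11, 0, 0, 0, 255], [0.2, 0.67, -0.11, 0, 0, 0, 255], [0.2, 0.67, -0.11, 0, 0, 0, 255], [0.2, 0.67, -0.11, 0, 0, 0, 255], [0.2, 0.66, -0.1, 0, 0, 0, 255]]

```text
time_s: 11.65
eef_pos: [0.3407, 0.3106, 0.3452]
eef_rot: [0.299, 0.095, 0.949, -0.03]
wrist_force: [0.5, -0.5, 0.2]
opening: 0.204
```

Emit:
drive_tool:
  commands:
    - [[0, 0, 0, -0.18, 0, -0.26, 255], [0, 0, 0, -0.19, 0, -0.27, 255], [0, 0, 0, -0.18, 0, -0.26, 255], [0, 0, 0, 0, 0, 0, 255], [0, 0, 0, 0, 0, 0, 255]]

```text
time_s: 12.15
eef_pos: [0.3413, 0.3088, 0.3454]
eef_rot: [0.3, 0.032, 0.953, -0.01]
wrist_force: [0.4, -0.5, -0.6]
opening: 0.198
```

```bash
python3 - <<'E'
from h import *
G=np.load("grasp.npz");plan(G["p"]-G["R"][:,2]*.004,G["R"])
E
```

```text
turn first: total units [ 0.   -0.01 -0.01]
 then shift (new axes) [0.007 0.008 2.312] | shift in old axes [0.005 0.008 2.312]
```

Emit:
drive_tool:
  commands:
    - [[0.005, 0.008, 0.15, 0, 0, 0, 255], [0, 0, 0.3, 0, 0, 0, 255], [0, 0, 0.3, 0, 0, 0, 255], [0, 0, 0.3, 0, 0, 0, 255], [0, 0, 0.3, 0, 0, 0, 255], [0, 0, 0.3, 0, 0, 0, 255], [0, 0, 0.25, 0, 0, 0, 255], [0, 0, 0.2, 0, 0, 0, 255], [0, 0, 0.15, 0, 0, 0, 255], [0, 0, 0.06, 0, 0, 0, 255]]

```text
time_s: 13.15
eef_pos: [0.4075, 0.3047, 0.2503]
eef_rot: [0.3, 0.032, 0.953, -0.01]
wrist_force: [0.1, 1.0, -0.5]
opening: 0.2
```

Emit:
drive_tool:
  commands:
    - [[0, 0, 0, 0, 0, 0, 255], [0, 0, 0, 0, 0, 0, 150], [0, 0, 0, 0, 0, 0, 80], [0, 0, 0, 0, 0, 0, 0], [0, 0, 0, 0, 0, 0, 0], [0, 0, 0, 0, 0, 0, 0], [0, 0, 0, 0, 0, 0, 0], [0, 0, 0, 0, 0, 0, 0]]

```text
time_s: 13.95
eef_pos: [0.4071, 0.3049, 0.251]
eef_rot: [0.3, 0.032, 0.953, -0.01]
wrist_force: [-0.2, -0.6, 0.8]
opening: 0.997
```

Emit:
drive_tool:
  commands:
    - [[0, 0, -0.1, 0, 0, 0, 0], [0, 0, -0.3, 0, 0, 0, 0], [0, 0, -0.4, 0, 0, 0, 0], [0, 0, -0.4, 0, 0, 0, 0], [0, 0, -0.4, 0, 0, 0, 0], [0, 0, -0.4, 0, 0, 0, 0], [0, 0, -0.1, 0, 0, 0, 0], [0, 0, 0, 0, 0, 0, 0]]

```text
time_s: 14.75
eef_pos: [0.3469, 0.3092, 0.3378]
eef_rot: [0.301, 0.032, 0.953, -0.01]
wrist_force: [0.1, 0.3, 0.0]
opening: 0.996
```

```bash
python3 - <<'E'
from h import *
p1,R1,c1=pickle.load(open("w1.pkl","rb"))
p,R,o=pose();c=ctrl.camera("wrist");P=wtool(c)
def end(c,p,R):   # handle-end face in grasp frame
    G=np.load("grasp.npz");T=((wtool(c)@R.T+p)-G["p"])@G["R"]*1000;hsv=cv2.cvtColor(c["pixels"],cv2.COLOR_RGB2HSV)
    m=(abs(T[...,1])<16)&(abs(T[...,0])<20)&(T[...,2]>115)&(T[...,2]<150)&(hsv[...,1]>60);q=T[m];return len(q),np.percentile(q,[2,50,98],axis=0).round(1).tolist()
print(end(c1,p1,R1));print(end(c,p,R))
b=ctrl.camera("side");a=ctrl.camera("scene")
x=cv2.resize(c["pixels"],(512,384));y=cv2.resize(b["pixels"][250:325,205:285],(288,270),interpolation=cv2.INTER_CUBIC)
im=np.zeros((384,800,3),np.uint8);im[:,:512]=x;im[:270,512:]=y;save("w6",im)
S=Rn.from_euler('z',-11.5,degrees=True).as_matrix()
# cartridge grasp, gripper vertical, jaws along sharpener x
n=np.load("neck.npz")["n"];g=n+S@np.array([-.0025,.0418,0]);g[2]=.101;np.save("cg.npy",g);print("cg",g)
E
```

```text
(710, [[-10.4, -9.0, 138.3], [2.5, -0.5, 139.8], [12.0, 8.0, 149.0]])
(688, [[-11.1, -8.1, 138.5], [1.8, 0.6, 139.9], [11.6, 9.4, 148.2]])
cg [ 0.60005768 -0.02478601  0.101     ]
```

View pics/w6.png

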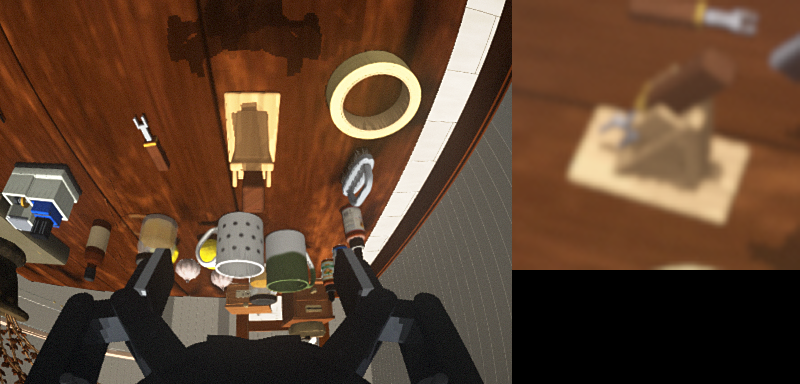

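The tool is back on its rest within 1 mm of the original. Next is the cartridge.

```bash
python3 - <<'E'
from h import *
S=Rn.from_euler('z',-11.5,degrees=True).as_matrix()
Rc=np.stack([S[:,1],S[:,0],-S[:,2]],1);g=np.load("cg.npy");plan(g+[0,0,.255],Rc);print(ctrl.get_obs()["q"].round(2))
for c in pickle.load(open("c0.pkl","rb")):
    W=world(c);hsv=cv2.cvtColor(c["pixels"],cv2.COLOR_RGB2HSV).astype(int)
    m=(abs(W[...,0]-.515)<.09)&(abs(W[...,1]+.245)<.09)&(abs(W[...,2]-.006)<.012)&(hsv[...,1]<70)&(hsv[...,2]>130)
    _,l,st,_=cv2.connectedComponentsWithStats(m.astype(np.uint8));k=1+st[1:,4].argmax();q=W[l==k]
    r=cv2.minAreaRect((q[:,:2]*1000).astype(np.float32));print(r,q[:,2].min(),q[:,2].max())
E
```

```text
turn first: total units [ 3.7   3.25 11.79]
 then shift (new axes) [-5.527  6.287 -0.397] | shift in old axes [-4.727 -6.317  2.825]
[ 0.58 -0.08  2.09 -0.56  0.71 -0.57]
((521.0982666015625, -252.87362670898438), (76.99737548828125, 119.74821472167969), 20.992101669311523) -0.0010073483363343282 0.015834257514950996
((518.5366821289062, -257.3384094238281), (82.85399627685547, 131.6810760498047), 20.164220809936523) -0.005627661863230264 0.014191914834010848
```

Emit:
drive_tool:
  commands:
    - [[-0.47, -0.63, 0.28, 0, 0, 0, 0], [-0.47, -0.63, 0.28, 0, 0, 0, 0], [-0.47, -0.63, 0.28, 0, 0, 0, 0], [-0.47, -0.63, 0.28, 0, 0, 0, 0], [-0.47, -0.63, 0.28, 0, 0, 0, 0], [-0.47, -0.63, 0.28, 0, 0, 0, 0], [-0.47, -0.63, 0.28, 0, 0, 0, 0], [-0.47, -0.63, 0.28, 0, 0, 0, 0], [-0.47, -0.63, 0.28, 0, 0, 0, 0], [-0.47, -0.63, 0.28, 0, 0, 0, 0]]

```text
time_s: 15.9
eef_pos: [0.5991, -0.0258, 0.3557]
eef_rot: [0.299, 0.032, 0.954, -0.01]
wrist_force: [0.9, 1.6, 0.0]
opening: 1.0
```

Emit:
drive_tool:
  commands:
    - [[0, 0, 0, 0.26, 0.23, 0.83, 0], [0, 0, 0, 0.26, 0.23, 0.83, 0], [0, 0, 0, 0.26, 0.23, 0.83, 0], [0, 0, 0, 0.26, 0.23, 0.83, 0], [0, 0, 0, 0.26, 0.23, 0.83, 0], [0, 0, 0, 0.26, 0.23, 0.83, 0], [0, 0, 0, 0.26, 0.23, 0.83, 0], [0, 0, 0, 0.26, 0.23, 0.83, 0], [0, 0, 0, 0.26, 0.23, 0.83, 0], [0, 0, 0, 0.26, 0.23, 0.83, 0]]

```text
time_s: 16.9
eef_pos: [0.5983, -0.024, 0.3555]
eef_rot: [0.098, 0.597, 0.796, -0.003]
wrist_force: [0.2, -0.4, -0.3]
opening: 1.0
```

Emit:
drive_tool:
  commands:
    - [[0, 0, 0, 0.26, 0.23, 0.83, 0], [0, 0, 0, 0.26, 0.23, 0.83, 0], [0, 0, 0, 0.26, 0.23, 0.83, 0], [0, 0, 0, 0.26, 0.23, 0.83, 0], [0, 0, 0, 0, 0, 0, 0]]

```text
time_s: 17.4
eef_pos: [0.5985, -0.0243, 0.3555]
eef_rot: [0.003, 0.767, 0.641, 0.0]
wrist_force: [-0.4, -0.1, 0.1]
opening: 1.001
```

```bash
python3 - <<'E'
from h import *
S=Rn.from_euler('z',-11.5,degrees=True).as_matrix()
Rc=np.stack([S[:,1],S[:,0],-S[:,2]],1);g=np.load("cg.npy");plan(g+[0,0,.255],Rc)
p,R,o=pose();print(o["q"].round(2));c=ctrl.camera("wrist");pickle.dump((p,R,c),open("w7.pkl","wb"));W=wtool(c)@R.T+p
hsv=cv2.cvtColor(c["pixels"],cv2.COLOR_RGB2HSV).astype(int)
def rect(m):
    _,l,st,_=cv2.connectedComponentsWithStats(m.astype(np.uint8));k=1+st[1:,4].argmax();q=W[l==k];print(st[k,4],np.median(q[:,2]),cv2.minAreaRect((q[:,:2]*1000).astype(np.float32)))
print("g",g);rect((abs(W[...,2]-.111)<.004)&(abs(W[...,0]-g[0])<.03)&(abs(W[...,1]-g[1])<.03))
rect((abs(W[...,0]-.518)<.09)&(abs(W[...,1]+.25)<.09)&(W[...,2]>.001)&(W[...,2]<.016)&(hsv[...,1]<70)&(hsv[...,2]>120))
save("w7",cv2.resize(c["pixels"],(640,480)))
E
```

```text
turn first: total units [0.03 0.02 0.16]
 then shift (new axes) [-0.003  0.032 -0.01 ] | shift in old axes [-0.004  0.032 -0.01 ]
[-0.24  0.28  1.59 -0.    1.27 -0.06]
g [ 0.60005768 -0.02478601  0.101     ]
749 0.11187953098935291 ((601.8717041015625, -24.258541107177734), (30.244293212890625, 16.770864486694336), 79.11378479003906)
1983 0.006386354597747168 ((514.6098022460938, -251.05682373046875), (82.45403289794922, 108.5089340209961), 19.73210906982422)
```

View pics/w7.png

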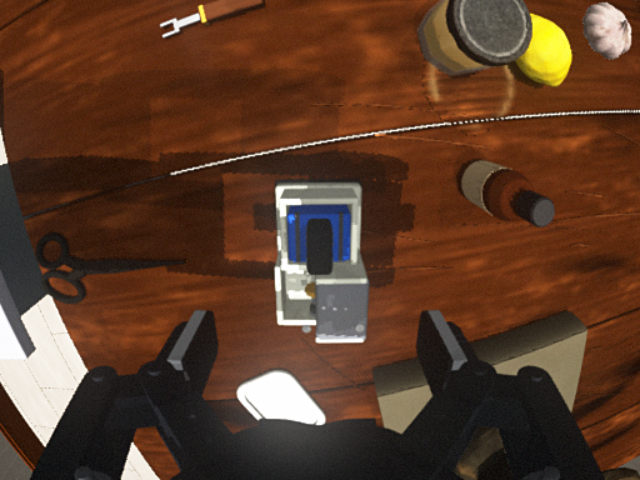

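```bash
python3 - <<'E'
from h import *
S=Rn.from_euler('z',-10.9,degrees=True).as_matrix()
Rc=np.stack([S[:,1],S[:,0],-S[:,2]],1);np.save("Rc.npy",Rc);plan(np.array([.6019,-.0243,.256]),Rc)
E
```

```text
turn first: total units [0.04 0.03 0.11]
 then shift (new axes) [0.011 0.068 1.994] | shift in old axes [0.019 0.056 1.994]
```

Emit:
drive_tool:
  commands:
    - [[0, 0, 0, 0.04, 0.03, 0.11, 0], [0.011, 0.068, 0.2, 0, 0, 0, 0], [0, 0, 0.35, 0, 0, 0, 0], [0, 0, 0.35, 0, 0, 0, 0], [0, 0, 0.35, 0, 0, 0, 0], [0, 0, 0.35, 0, 0, 0, 0], [0, 0, 0.25, 0, 0, 0, 0], [0, 0, 0.14, 0, 0, 0, 0], [0, 0, 0, 0, 0, 0, 0], [0, 0, 0, 0, 0, 0, 120]]

```text
time_s: 18.45
eef_pos: [0.6022, -0.0236, 0.2581]
eef_rot: [0.001, 0.771, 0.636, 0.001]
wrist_force: [-0.7, 0.1, 0.0]
opening: 0.858
```

Emit:
drive_tool:
  commands:
    - [[0, 0, 0, 0, 0, 0, 200], [0, 0, 0, 0, 0, 0, 255], [0, 0, 0, 0, 0, 0, 255], [0, 0, 0, 0, 0, 0, 255], [0, 0, 0, 0, 0, 0, 255], [0, 0, 0, 0, 0, 0, 255], [0, 0, 0, 0, 0, 0, 255]]

```text
time_s: 19.15
eef_pos: [0.6021, -0.0237, 0.2578]
eef_rot: [0.001, 0.771, 0.636, 0.001]
wrist_force: [0.5, 0.5, 0.8]
opening: 0.173
```

Emit:
drive_tool:
  commands:
    - [[0, 0, -0.05, 0, 0, 0, 255], [0, 0, -0.1, 0, 0, 0, 255], [0, 0, -0.15, 0, 0, 0, 255], [0, 0, -0.2, 0, 0, 0, 255], [0, 0, -0.25, 0, 0, 0, 255], [0, 0, -0.25, 0, 0, 0, 255], [0, 0, -0.25, 0, 0, 0, 255], [0, 0, -0.25, 0, 0, 0, 255], [0, 0, -0.2, 0, 0, 0, 255], [0, 0, -0.1, 0, 0, 0, 255]]

```text
time_s: 20.15
eef_pos: [0.602, -0.0237, 0.3493]
eef_rot: [0.001, 0.771, 0.636, 0.001]
wrist_force: [-0.4, -0.2, -1.3]
opening: 0.174
```

```bash
python3 - <<'E'
from h import *
p,R,o=pose();print(p,o["wrist_force"],o["opening"]*85)
c=ctrl.camera("side");a=ctrl.camera("scene")
for k in(a,c):
    W=world(k);hsv=cv2.cvtColor(k["pixels"],cv2.COLOR_RGB2HSV).astype(int)
    m=(abs(W[...,0]-.515)<.08)&(abs(W[...,1]+.252)<.08)&(W[...,2]>-.002)&(W[...,2]<.016)&(hsv[...,1]<50)&(hsv[...,2]>150)
    m=cv2.morphologyEx(m.astype(np.uint8),cv2.MORPH_OPEN,np.ones((3,3),np.uint8));_,l,st,_=cv2.connectedComponentsWithStats(m);i=1+st[1:,4].argmax();q=W[l==i]
    print("dish",st[i,4],cv2.minAreaRect((q[:,:2]*1000).astype(np.float32)),q[:,2].min(),q[:,2].max())
    m=(hsv[...,0]>105)&(hsv[...,0]<125)&(hsv[...,1]>140)&(np.linalg.norm(W[...,:2]-p[:2],axis=-1)<.08);q=W[m];print("blue z",len(q),np.percentile(q,[2,98],axis=0).round(3).tolist())
S=Rn.from_euler('z',20,degrees=True).as_matrix();plan(np.array([.516,-.252,p[2]]),np.stack([S[:,1],S[:,0],-S[:,2]],1))
E
```

```text
[ 0.60203178 -0.02368302  0.34926838] [-0.41995063 -0.18731153 -1.31079592] 14.791094115370852
dish 481 ((518.3978881835938, -246.81253051757812), (76.57598114013672, 104.73887634277344), 19.223241806030273) -0.0003213450086177567 0.014732872468335354
blue z 222 [[0.58, -0.033, 0.131], [0.626, -0.004, 0.174]]
dish 484 ((518.7117919921875, -252.52667236328125), (76.28815460205078, 122.15318298339844), 16.191179275512695) -0.00166611588303479 0.015182722005225628
blue z 183 [[0.582, -0.02, 0.134], [0.623, -0.002, 0.173]]
turn first: total units [ 0.03  0.   -3.87]
 then shift (new axes) [-3.703 -3.178 -0.012] | shift in old axes [-4.81  -0.82  -0.017]
```

Emit:
drive_tool:
  commands:
    - [[-0.2, -0.04, 0, 0, 0, 0, 255], [-0.5, -0.08, 0, 0, 0, 0, 255], [-0.58, -0.1, 0, 0, 0, 0, 255], [-0.58, -0.1, 0, 0, 0, 0, 255], [-0.58, -0.1, 0, 0, 0, 0, 255], [-0.58, -0.1, 0, 0, 0, 0, 255], [-0.58, -0.1, 0, 0, 0, 0, 255], [-0.5, -0.08, 0, 0, 0, 0, 255], [-0.4, -0.06, 0, 0, 0, 0, 255], [-0.22, -0.04, 0, 0, 0, 0, 255]]

```text
time_s: 21.25
eef_pos: [0.5164, -0.2496, 0.3466]
eef_rot: [-0.0, 0.772, 0.636, 0.0]
wrist_force: [0.9, 0.6, -1.2]
opening: 0.171
```

Emit:
drive_tool:
  commands:
    - [[0, 0, 0, 0, 0, -0.4, 255], [0, 0, 0, 0, 0, -0.7, 255], [0, 0, 0, 0, 0, -0.7, 255], [0, 0, 0, 0, 0, -0.7, 255], [0, 0, 0, 0, 0, -0.7, 255], [0, 0, 0, 0, 0, -0.4, 255], [0, 0, 0, 0, 0, -0.2, 255], [0, 0, 0, 0, 0, 0, 255], [0, 0, 0, 0, 0, 0, 255]]

```text
time_s: 22.15
eef_pos: [0.5175, -0.2476, 0.3472]
eef_rot: [0.001, 0.578, 0.816, 0.001]
wrist_force: [0.7, -0.7, -2.0]
opening: 0.177
```

```bash
python3 - <<'E'
from h import *
p,R,o=pose();print(p,o["wrist_force"],o["opening"]*85,R[:,0])
c=ctrl.camera("wrist");pickle.dump((p,R,c),open("w8.pkl","wb"));W=wtool(c)@R.T+p;T=wtool(c)*1000
hsv=cv2.cvtColor(c["pixels"],cv2.COLOR_RGB2HSV).astype(int)
m=(abs(W[...,0]-.518)<.08)&(abs(W[...,1]+.248)<.08)&(W[...,2]>.001)&(W[...,2]<.018)&(hsv[...,1]<80)&(hsv[...,2]>110)
q=W[m];print("dish",m.sum(),cv2.minAreaRect((q[:,:2]*1000).astype(np.float32)))
Z=Rn.from_euler('z',19.5,degrees=True).as_matrix();l=(q-[.518,-.248,0])@Z*1000;print(np.percentile(l,[0.5,2,50,98,99.5],axis=0).round(1).tolist())
m=(hsv[...,0]>105)&(hsv[...,0]<128)&(hsv[...,1]>120)&(np.linalg.norm(T[...,:2],axis=-1)<50);t=T[m];print("blue tool",len(t),np.percentile(t,[2,98],axis=0).round(1).tolist())
save("w8",cv2.resize(c["pixels"],(640,480)))
E
```

```text
[ 0.51752829 -0.24763734  0.347215  ] [ 0.716742   -0.70050358 -1.95315098] 15.06023168331196 [-3.31800500e-01  9.43349573e-01 -1.08918422e-04]
dish 4787 ((513.3126831054688, -238.5546875), (77.34464263916016, 83.14742279052734), 20.781957626342773)
[[-38.1, -26.5, 3.7], [-36.6, -25.1, 4.4], [-1.0, 12.8, 6.2], [34.2, 49.9, 12.2], [35.8, 51.5, 12.7]]
blue tool 2510 [[2.2, -21.3, 89.2], [16.5, 20.7, 216.7]]
```

View pics/w8.png

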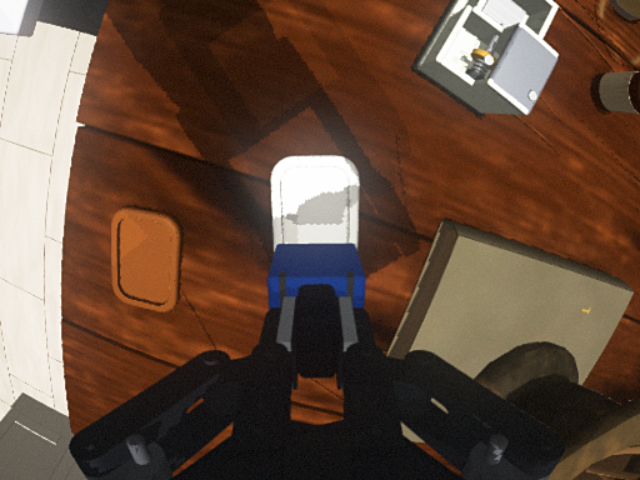

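Emit:
drive_tool:
  commands:
    - [[-0.014, 0, 0.15, 0, 0, 0, 255], [0, 0, 0.3, 0, 0, 0, 255], [0, 0, 0.35, 0, 0, 0, 255], [0, 0, 0.35, 0, 0, 0, 255], [0, 0, 0.35, 0, 0, 0, 255], [0, 0, 0.3, 0, 0, 0, 255], [0, 0, 0.2, 0, 0, 0, 255], [0, 0, 0.15, 0, 0, 0, 255], [0, 0, 0.1, 0, 0, 0, 255], [0, 0, 0, 0, 0, 0, 255]]

```text
time_s: 23.2
eef_pos: [0.518, -0.2483, 0.2345]
eef_rot: [0.0, 0.578, 0.816, 0.001]
wrist_force: [0.6, -0.3, -1.1]
opening: 0.175
```

Emit:
drive_tool:
  commands:
    - [[0, 0, 0.03, 0, 0, 0, 255], [0, 0, 0.03, 0, 0, 0, 255], [0, 0, 0, 0, 0, 0, 255]]

```text
time_s: 23.5
eef_pos: [0.5181, -0.2484, 0.2322]
eef_rot: [0.001, 0.578, 0.816, 0.001]
wrist_force: [1.0, 0.3, -1.6]
opening: 0.173
```

Emit:
drive_tool:
  commands:
    - [[0, 0, 0.03, 0, 0, 0, 255], [0, 0, 0.03, 0, 0, 0, 255], [0, 0, 0, 0, 0, 0, 255]]

```text
time_s: 23.8
eef_pos: [0.5181, -0.2484, 0.229]
eef_rot: [0.001, 0.578, 0.816, 0.001]
wrist_force: [-0.5, -0.0, -1.9]
opening: 0.175
```

Emit:
drive_tool:
  commands:
    - [[0, 0, 0.02, 0, 0, 0, 255], [0, 0, 0, 0, 0, 0, 255]]

```text
time_s: 24.0
eef_pos: [0.5182, -0.2485, 0.2289]
eef_rot: [0.001, 0.578, 0.816, 0.001]
wrist_force: [-3.0, 1.3, 7.2]
opening: 0.177
```

Emit:
drive_tool:
  commands:
    - [[0, 0, -0.01, 0, 0, 0, 255], [0, 0, 0, 0, 0, 0, 210], [0, 0, 0, 0, 0, 0, 150], [0, 0, 0, 0, 0, 0, 60], [0, 0, 0, 0, 0, 0, 0], [0, 0, 0, 0, 0, 0, 0], [0, 0, 0, 0, 0, 0, 0], [0, 0, 0, 0, 0, 0, 0]]

```text
time_s: 24.8
eef_pos: [0.5181, -0.2483, 0.2284]
eef_rot: [0.001, 0.578, 0.816, 0.001]
wrist_force: [-0.7, 0.3, 0.5]
opening: 0.999
```

Emit:
drive_tool:
  commands:
    - [[0, 0, -0.1, 0, 0, 0, 0], [0, 0, -0.2, 0, 0, 0, 0], [0, 0, -0.3, 0, 0, 0, 0], [0, 0, -0.4, 0, 0, 0, 0], [0, 0, -0.4, 0, 0, 0, 0], [0, 0, -0.4, 0, 0, 0, 0], [0, 0, -0.4, 0, 0, 0, 0], [0, 0, -0.3, 0, 0, 0, 0], [0, 0, -0.1, 0, 0, 0, 0], [0, 0, 0, 0, 0, 0, 0]]

```text
time_s: 25.8
eef_pos: [0.518, -0.2485, 0.3596]
eef_rot: [0.002, 0.578, 0.816, 0.001]
wrist_force: [-0.7, -0.2, -0.7]
opening: 0.999
```

```bash
python3 - <<'E'
from h import *
p,R,o=pose();print(p,o["wrist_force"])
c=ctrl.camera("wrist");W=wtool(c)@R.T+p;hsv=cv2.cvtColor(c["pixels"],cv2.COLOR_RGB2HSV).astype(int)
Z=Rn.from_euler('z',20,degrees=True).as_matrix();l=(W-[.518,-.248,0])@Z*1000
near=np.linalg.norm(l[...,:2],axis=-1)<75
for n,m in(("dish rim",near&(l[...,2]>8)&(l[...,2]<15)&(hsv[...,1]<80)&(hsv[...,2]>110)),("body top",near&(abs(l[...,2]-51)<3)&(hsv[...,0]>100)&(hsv[...,1]>100)),("grip top",near&(abs(l[...,2]-82)<4)),("grip top xy",near&(l[...,2]>79)&(l[...,2]<86))):
    q=l[m];print(n,len(q),np.percentile(q,[1,50,99],axis=0).round(1).tolist() if len(q) else "")
a=ctrl.camera("scene");im=np.zeros((384,800,3),np.uint8);im[:,:512]=c["pixels"];im[:288,512:]=cv2.resize(a["pixels"][110:270,200:360],(288,288),interpolation=cv2.INTER_CUBIC);save("w9",im)
E
```

```text
[ 0.51797425 -0.24846618  0.35961335] [-0.66394711 -0.20990411 -0.73892129]
dish rim 1979 [[-38.2, -51.5, 8.4], [-2.0, 8.4, 11.0], [35.6, 51.1, 12.7]]
body top 694 [[-21.1, -18.1, 49.5], [0.3, 1.4, 51.8], [21.3, 15.5, 53.3]]
grip top 578 [[-7.4, -15.5, 78.8], [0.6, -0.2, 82.5], [8.6, 12.9, 84.1]]
grip top xy 568 [[-7.4, -15.5, 79.3], [0.6, -0.2, 82.5], [8.6, 12.8, 84.1]]
```

View pics/w9.png

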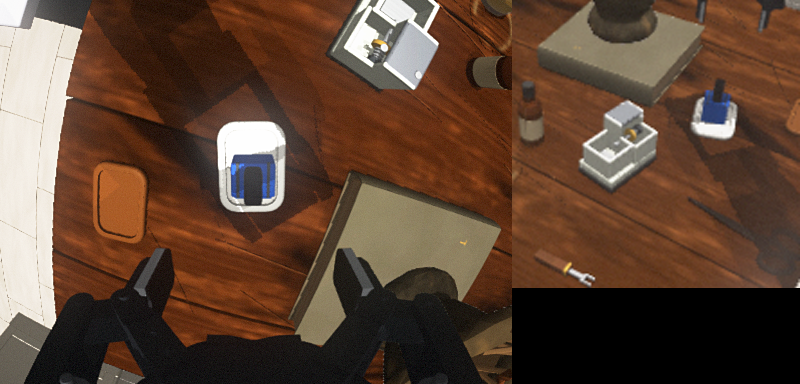

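The cartridge stands upright with its centre within 2 mm of the dish's, and the gripper is clear. I'm handing in.

```bash
python3 -c "
from bench import ctrl
print(ctrl.hand_in())"
```

```text
the job is handed in; nothing more can be done
None
```

The cartridge is out of the sharpener and stands upright in the middle of the white dish, and the job is handed in at about 26 s of robot time. No verdict is shown at hand-in.

- **Release:** I drew the larger forked tool from its rest and straddled the bar's neck. I pushed the collar back to about 10 mm of travel, estimated from the fork's movement, with about 3.7 N on the wrist, and held it until the cartridge popped up. The grip top read 112 mm against the 111 mm expected.
- **Tool:** it is back on its rest, with the handle end within about 1 mm of its first position in the wrist camera.
- **Cartridge:** I lifted it by the black grip and lowered it until it touched the dish at about 7 N. In the last wrist picture its body centre is within about 2 mm of the dish centre, with the body and grip tops at the right heights (51.8 and 82.5 mm).
- **Other things:** the robot stood clear of everything at hand-in. I saw no sign that anything else had moved, but I only glanced at the other objects and did not measure them.
- **Disagreements:** depth heights read about 1 mm high. The side camera read the dish 15 to 27 mm too long, so I used the scene and wrist cameras there. Seen from the side, the cartridge's underside in the hand read about 5 mm higher than I worked out from the grasp. I trusted the grasp figure and felt for contact, which came within about 1 mm of it.

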